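Set sprung tweezers to a marked gap on a raised rest

ROBOT

A 6-joint arm with a two-finger parallel gripper is mounted at the origin on a cart in front of the work surface, level with it; the furniture and walls round the work are solid. World frame = base frame: x ahead of the robot, y to its left, z up, the work surface at z = 0. Lengths are in m, angles in rad, forces in N, time in s.
With the tool pointing down it reaches from about 0.25 to 0.725 m from the base axis. Payload 4 kg.
Tool frame: the origin (TCP) lies at the very end of the fingers, on their centre line; the grasp point (between the pads) lies 19 mm behind it; z points along the fingers, y is the line along which they close (so a half turn about z gives the same grasp; the last joint's range is limited). The gripper opens to 85 mm and grips with 20 to 120 N. Pads are 22 mm wide; open, the fingers measure 114 mm over their backs; the gripper's body (76 mm by 85 mm) begins 54 mm behind the grasp point. The pads swing forward as they close: fully open they stand 13 mm farther back than shut.
Start: joints at [-1.316, 0.241, 0.005, 1.335, 0, 1.571], TCP at [0.126, -0.484, 0.231] pointing down, gripper open.
Joint ranges: [-2.72, 2.72], [-1.05, 1.87], [-1.09, 1.28], [-1.99, 2.15], [-1.42, 1.44], [-3.14, 3.14]. Speed limits (rad/s): [2.79, 2.79, 3.14, 3.14, 3.14, 3.14].

INTERFACE

Orientations are given as a unit quaternion [x, y, z, w].
In Python, from workcell import bot, vision, workorder, boxes_of gives the robot as it stands.
- The arm moves only by the tool send_rows, never from a script. Its argument "motion" is text: rows parted by semicolons, each of 5 numbers parted by spaces: the closure, from -1 (fully open) to 1 (shut), so that 0 is half open, then the shift along the tool's x, y, z in cm, then the turn about the tool's z in rad. In form: claw x y z twist; .... A call has 1 to 5 rows; each row is the pose to reach, as a shift and turn from the pose commanded when the call began, along the tool's axes at that moment; what a row does not reach only later rows make up. A row lasts 1/10 s, in which the tool goes at most 50 mm and 8.59 degrees, less where a joint would pass 70% of its speed; a pose out of reach is approached as far as the arm can. A call with a gripper value outside its range is refused whole. The fingers move at their own pace and stop on an object; the grip force is fixed at half the most. Time passes only in rows, so rows that repeat a pose let the fingers close. It gives the time, the measured TCP pose, the force, the opening and the grip force at its end, in the units of the state.
- bot.get_obs(): the state, without advancing time (a new reading comes with each control period).
- vision.camera(name): name is "side" or "top" or "wrist"; returns the picture (400x640x3 uint8, red, green, blue); there is no depth.
- vision.camera_model(name): a dict with "fov_y" (degrees; the focal length in pixels is half the picture's height over the tangent of half this angle, whatever the lens; pixels are square), "cx", "cy" (the principal point, pixels), "k1" (the pictures are not rectified: a ray, as slopes to the right and down, at radius r is drawn at 1 + k1 r^2 times it, then the intrinsics apply), "world_from_camera" (4x4, takes a point from camera to world coordinates); the wrist camera has in their place "hand_eye" (4x4, takes a point from camera to tool coordinates, whose origin is the TCP and whose axes are the flange's). Camera axes: x right, y down, z forward; pixel columns grow to the right and rows downward; lengths in m; the calibration is good to about 2 mm. A picture is of the moment at which its call begins: read the wrist's pose just before it. camera_model takes no time and is no camera call.
- workorder.job_done(): hands the job in; it is judged then, once.
Trained networks look in the newest picture that a camera, given by its name, has taken for a name from the list of things; names that differ only in an ending like _2 or _b are one class to them, and where a whole thing is asked for, a point or a joint stands for the part that bears it (a point fixed in the world has none). Each returns a list of dicts, best first, with "conf" (0 to 1); they miss things now and then, are a little off and sometimes report something else, mostly with a low value. They report only what shows in the picture. A call takes as long as a camera call. They do not tell look-alikes from the thing itself.
- boxes_of(camera, target): "rect" ([centre column, centre row, width, height] in pixels, round what is visible of it).
The state is a dict: "clock": time; "joint_pos": joint angles; "joint_vel": joint speeds; "tau": joint torques, N m; "eef_pos": TCP position; "tool_rot": TCP orientation; "ft_force": force on the tool from outside, world axes, zero at the start; "ft_torque": the same for the moment, N m; "grip_width": finger opening in m; "grasp_force": force on a finger pad.
Only numpy, scipy, OpenCV 4.12 (cv2) and the standard library are available. Lean on these libraries where they do the work, as an engineer would, in place of code of your own. Each camera call takes 0.05 s, during which the arm holds its last target. There are 200 camera calls.

TASK

Set the marked wooden offcut level and centred on the narrow raised steel rest, lines upward, and let go of it. Then take the sprung tweezers by their grips, hold them level along the two scribed lines with the tips about a centimetre above the middle of the lines, touching neither wood nor rest, and squeeze until each tip stands over its own line. Finish while still holding them steady at that gap, without putting them down or letting go, and leave the tape roll, battery and nut alone.

Things in the scene. Friction and masses are not known exactly. Their poses are not given: they have to be found in the camera images.
- offcut_centre (a point): Beech offcut, a plain wooden block 45 mm (its x) by 90 mm (its y) by 22 mm high, 0.12 kg, lying flat and loose on the bench; the point is its centre, 11 mm above its underside. Two thin dark scribed lines run across its top face along its x (the 45 mm way). The pipe held in the vice ends just nearer the robot: keep the hand clear of it.
- marks (a point): Point on the top face of the offcut, midway between the two scribed lines and at the middle of their length (same axes as the offcut). The lines run along x, at y = +8 and -8 mm: 16 mm apart.
- rest_top (a point): Centre of the flat top of the narrow raised rest, a fixed steel stand: top bar 24 mm (its x) by 60 mm (its y) and 6 mm thick, its top 60 mm above the bench, on a 20 mm column over a foot plate 84 x 74 x 8 mm. z is up.
- tweezers_grip (a point): Sprung steel tweezers, 164 mm long, lying flat and loose on the cradle; point midway between the two grips (flat parts of the legs, reaching 25 mm towards the tips and 35 mm back; strips 3 mm thick, 16 mm high), 8 mm above the underside. x to the tips, y across the legs (squeeze along it), z up. Outer width here 37.4 mm free, 29 mm at a 16 mm tip gap.
- tips (a point): Middle between the two tips of the tweezers: 60 mm ahead (x) of tweezers_grip, at the same height, same axes. The tips are 6 mm high (3 mm above and below this point) and 3 mm thick.
- leg_left (a joint): How far the tweezers are squeezed: turn of each leg in rad, 0 = free (tip gap 30 mm), 0.1 = shut. Tip gap in mm = 30 - 300 x value (16 mm at 0.0467); outer width over the grips in mm = 37.4 - 180 x value.
- cradle: Low fixed wooden cradle that the tweezers lie on: board 170 x 70 mm, 8 mm thick, with two cross bars 8 mm wide; x as the tweezers, origin on the bench below the grips. Bars at x = -80 mm (top 24 mm above the bench, under the back end) and x = +50 mm (top 29 mm, under the tips); between them the space under the legs is free down to the board.
- tape_reel: Bystander: roll of black tape lying flat, 60 mm across, 19 mm high; origin under its centre.
- battery: Bystander: small rectangular battery lying flat, 26 x 52 mm, 17 mm high; origin under its centre.
- nut: Bystander: steel hexagon nut, 22 mm across, 10 mm high; origin under its centre.
- offcut: The offcut as a body; origin at the centre of its underside, axes as above.
- rest: The rest as a body; origin under the centre of its foot, on the bench.
- tweezers: The tweezers as a body, 0.08 kg; origin on their underside, 8 mm below tweezers_grip, same axes. The legs turn together about hinges 90 mm behind it; the spring pushes back at the grips with about 5.5 N per leg free, 11 N at 16 mm gap, 17 N shut.
Not all that is in view belongs to the job. What is shaped like the rest but turquoise is not meant.

How it is judged:
On the way:
1. the offcut rests level and centred on the raised rest, let go, the tweezers still untouched (contact force between offcut and rest above 0.4 N and angle between offcut's own z axis and vertical below 0.08 rad and z of marks in the frame of rest_top between 0.018 and 0.026 m and horizontal distance between marks and rest_top below 0.015 m and contact force between the fingers and offcut below 0.05 N and distance of tweezers from where it was at the start of the episode below 0.02 m), for 0.3 s.
At the end, for the whole second after the job is handed in: Offcut let go on the rest, level (0.08 rad), within 15 mm of its centre. Tweezers held in the air, touching neither, level and along the lines (0.17 rad), tips 3 to 22 mm above the marks, their middle within 16 mm along and 5 mm across; gap 16 mm within 2 mm, steady through the last second (contact force between offcut and rest above 0.4 N and angle between offcut's own z axis and vertical below 0.08 rad and z of marks in the frame of rest_top between 0.018 and 0.026 m and horizontal distance between marks and rest_top below 0.015 m and contact force between the fingers and offcut below 0.05 N and contact force between the fingers and tweezers above 2 N and contact force between tweezers and offcut below 0.1 N and contact force between tweezers and rest below 0.1 N and x of tips in the frame of marks between -0.016 and 0.016 m and y of tips in the frame of marks between -0.005 and 0.005 m and z of tips in the frame of marks between 0.003 and 0.022 m and angle between the x axis of tweezers and the x axis of offcut, either way round below 0.17 rad and angle between tweezers's own z axis and vertical below 0.17 rad and value of joint leg_left between 0.04 and 0.0534 rad and linear speed of tweezers below 0.02 m/s and velocity of joint leg_left between -0.03 and 0.03 rad/s); the arm keeps its last pose, push and grip.
It fails at once if a bystander is pushed more than 20 mm (distance of any of tape_reel, battery, nut from where it was at the start of the episode above 0.02 m).
It also fails if it takes over 54 s, if anything falls off the work surface, if the arm or the gripper's body presses on something with over 40 N, if the wrist force passes 120 N, or if a joint passes its speed limit or range.

## Working session

There is one attempt and no reset: what is moved stays moved. The work goes in short steps, Python scripts to look and compute and a tool call to move; the robot and the scene stay as the last step left them, time stands still between calls to the robot, and variables do not carry over. Pictures are saved under pics/ and viewed, at most 10 in all, crops included, and the job is handed in when it is done.

Besides the shell and the picture viewer there is one more tool, called as name(argument=value, ...) on one line, values as JSON. send_rows: Moves the arm, as the interface text tells. Its arguments: {"type":"object","properties":{"motion":{"type":"string"}},"required":["motion"]}

```bash
ls; mkdir -p pics; cat > h.py <<'E'
import numpy as np, cv2
from scipy.spatial.transform import Rotation as R
from workcell import bot, vision, workorder, boxes_of
def cam(name):
    m=vision.camera_model(name); f=200/np.tan(np.radians(m["fov_y"])/2)
    if "world_from_camera" in m: T=np.array(m["world_from_camera"])
    else:
        o=bot.get_obs(); W=np.eye(4); W[:3,:3]=R.from_quat(o["tool_rot"]).as_matrix(); W[:3,3]=o["eef_pos"]; T=W@np.array(m["hand_eye"])
    return f,m["cx"],m["cy"],m["k1"],T
def px2w(c,u,v,z):
    f,cx,cy,k,T=c; d=np.array([(u-cx)/f,(v-cy)/f]); r=d.copy()
    for _ in range(30): r=d/(1+k*(r@r))
    w=T[:3,:3]@np.array([*r,1]); p=T[:3,3]; return p+w*(z-p[2])/w[2]
def w2px(c,P):
    f,cx,cy,k,T=c; q=np.linalg.inv(T)@np.array([*P,1]); s=q[:2]/q[2]; s=s*(1+k*(s@s)); return s*f+[cx,cy]
def snap(name,fn=None):
    c=cam(name); im=vision.camera(name)
    if fn: cv2.imwrite("pics/"+fn,im[:,:,::-1])
    return c,im
E
python3 - <<'E'
from h import *
np.set_printoptions(precision=3,suppress=True)
o=bot.get_obs(); print(o)
for n in ("top","side"):
    c,im=snap(n,n+".png"); print(n,c)
    for t in ("offcut","rest","tweezers","cradle","tape_reel","battery","nut"):
        print(t,[(round(b["conf"],2),np.round(b["rect"]).tolist(), px2w(c,*b["rect"][:2],0.02)[:2]) for b in boxes_of(n,t)][:3])
E
```

```text
pics
{'clock': 0.0, 'joint_pos': array([-1.316,  0.241,  0.004,  1.335, -0.   ,  1.571]), 'joint_vel': array([-0.   ,  0.001,  0.001, -0.   ,  0.   ,  0.   ]), 'tau': array([  0.   , -37.232,  25.241,   0.017,   0.   ,  -0.   ]), 'eef_pos': array([ 0.126, -0.483,  0.23 ]), 'tool_rot': array([ 0.992,  0.127, -0.   , -0.001]), 'ft_force': array([-0.592,  0.391, -0.02 ]), 'ft_torque': array([-0.004, -0.015, -0.036]), 'grasp_force': 0.0, 'grip_width': 0.08505990781900873}
top (np.float64(441.141236487693), 320.76625779917083, 201.72884081875443, 0.013214950190916688, array([[-0.018, -0.985,  0.17 ,  0.383],
       [-1.   ,  0.02 ,  0.01 ,  0.004],
       [-0.013, -0.169, -0.985,  1.145],
       [ 0.   ,  0.   ,  0.   ,  1.   ]]))
offcut [(0.75, [418.0, 219.0, 41.0, 18.0], array([ 0.527, -0.232]))]
rest [(0.73, [377.0, 183.0, 28.0, 29.0], array([ 0.624, -0.132])), (0.66, [190.0, 228.0, 34.0, 36.0], array([0.516, 0.353]))]
tweezers [(0.96, [459.0, 222.0, 19.0, 62.0], array([ 0.518, -0.335]))]
cradle [(0.82, [458.0, 221.0, 34.0, 62.0], array([ 0.519, -0.335])), (0.24, [417.0, 217.0, 36.0, 26.0], array([ 0.531, -0.23 ]))]
tape_reel [(0.62, [309.0, 156.0, 24.0, 21.0], array([0.7  , 0.044]))]
battery [(0.49, [421.0, 160.0, 21.0, 15.0], array([ 0.684, -0.249]))]
nut []
side (np.float64(480.3814960786577), 323.2266888497656, 190.4643783195223, -0.02988659789664741, array([[ 0.903, -0.173,  0.393,  0.037],
       [-0.429, -0.394,  0.813, -1.064],
       [ 0.015, -0.903, -0.43 ,  0.626],
       [ 0.   ,  0.   ,  0.   ,  1.   ]]))
offcut [(0.64, [357.0, 252.0, 33.0, 27.0], array([ 0.52 , -0.249]))]
rest []
tweezers [(0.59, [393.0, 260.0, 32.0, 12.0], array([ 0.578, -0.313]))]
cradle [(0.63, [389.0, 256.0, 16.0, 3.0], array([ 0.579, -0.294]))]
tape_reel [(0.47, [364.0, 192.0, 23.0, 6.0], array([0.695, 0.023]))]
battery [(0.67, [418.0, 239.0, 20.0, 16.0], array([ 0.682, -0.261]))]
nut []
```

View pics/top.png

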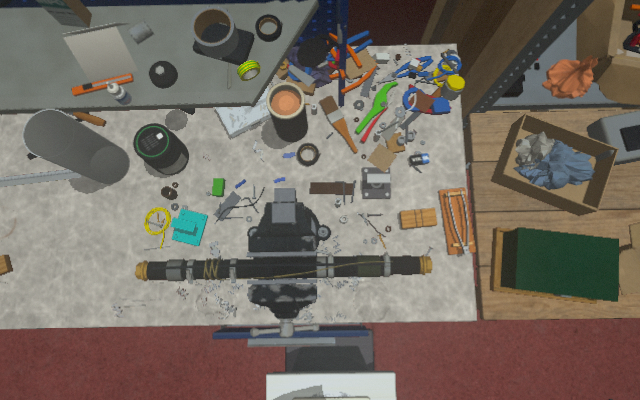

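View pics/side.png

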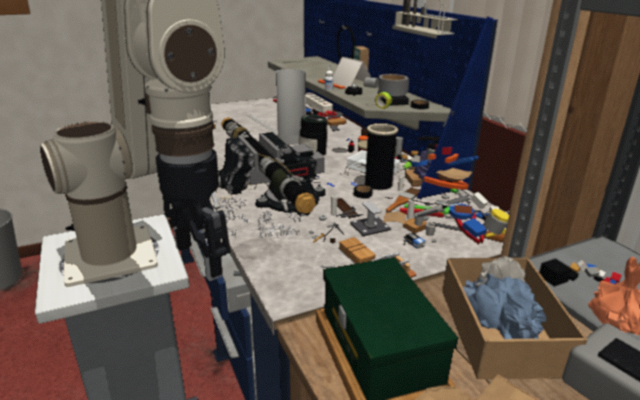

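Top picture: two rest-shaped things, grey at (377,183) and turquoise at (188,227). The grey one fits, since steel is asked for and turquoise is excluded. The offcut is at (418,219) and the tweezers on the cradle at (459,222). The side view shows the pipe end near (305,202). I'll confirm with one enlarged crop.

```bash
python3 - <<'E'
from h import *
im=cv2.imread("pics/top.png")[140:290,345:485]
cv2.imwrite("pics/c1.png",cv2.resize(im,None,fx=4,fy=4,interpolation=cv2.INTER_CUBIC))
c=cam("top")
for u,v,z in((377,183,.06),(418,219,.022),(459,222,.03),(428,265,.1),(415,265,.1)): print(u,v,px2w(c,u,v,z).round(3))
print(np.round(cam("wrist")[4],3), cam("wrist")[:4])
E
```

```text
377 183 [ 0.615 -0.127  0.06 ]
418 219 [ 0.527 -0.232  0.022]
459 222 [ 0.516 -0.333  0.03 ]
428 265 [ 0.408 -0.233  0.1  ]
415 265 [ 0.409 -0.203  0.1  ]
[[ 0.251 -0.924 -0.287  0.2  ]
 [-0.968 -0.239 -0.076 -0.464]
 [ 0.002  0.297 -0.955  0.372]
 [ 0.     0.     0.     1.   ]] (np.float64(286.6838852051505), 321.8964539939302, 203.5052913735059, -0.04760555307705155)
```

View pics/c1.png

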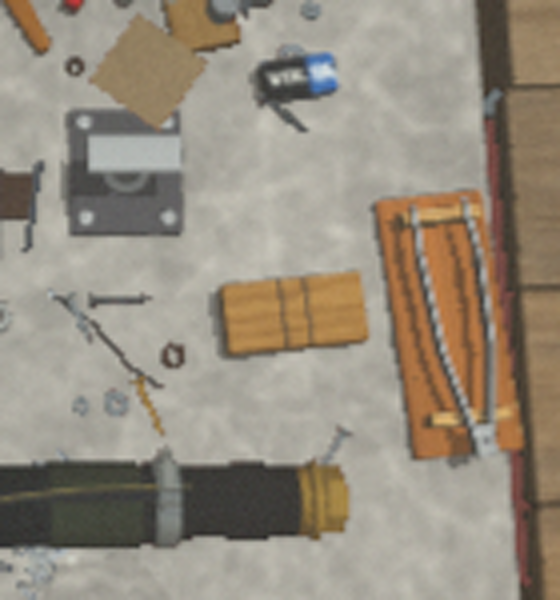

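The crop confirms it. The grey rest's pale bar is at crop (135,154), running left to right. The two-line offcut is at (293,313). The tweezers have their open tips at the far end (440,210) and the joint at (485,440). The nut is about (173,355). Now I'll go above the offcut.

send_rows(motion="-1 23 -7 -4 -0.7; -1 23 -7 -4 -0.7; -1 23 -7 -4 -0.7; -1 23 -7 -4 -0.7; -1 23 -7 -4 -0.7")

```text
clock: 1.3
eef_pos: [0.3327, -0.3568, 0.272]
tool_rot: [0.887, 0.462, 0.0, 0.0]
ft_force: [-0.7, -0.9, 0.3]
grip_width: 0.0855
grasp_force: 0.0
```

send_rows(motion="-1 21.3 8.7 0 -0.61; -1 21.3 8.7 0 -0.61; -1 21.3 8.7 0 -0.61; -1 21.3 8.7 0 -0.61; -1 21.3 8.7 0 -0.61")

```text
clock: 1.8
eef_pos: [0.5277, -0.2321, 0.2709]
tool_rot: [0.707, 0.707, 0.0, 0.0]
ft_force: [0.1, -0.1, -0.1]
grip_width: 0.0855
grasp_force: 0.0
```

```bash
python3 - <<'E'
from h import *
np.set_printoptions(precision=3,suppress=True)
c,im=snap("wrist","w1.png"); o=bot.get_obs(); print(o["eef_pos"],o["tool_rot"],o["joint_pos"])
for t,z in (("offcut",.022),("rest",.06),("tweezers",.03),("cradle",.02),("nut",.01),("battery",.017)):
    print(t,[(round(b["conf"],2),np.round(b["rect"]).tolist(), px2w(c,*b["rect"][:2],z)[:2]) for b in boxes_of("wrist",t)][:3])
E
```

```text
[ 0.53 -0.23  0.27] [0.707 0.708 0.002 0.   ] [-0.411  0.388  0.312  1.493  0.003  1.159]
offcut [(0.85, [324.0, 171.0, 35.0, 67.0], array([ 0.532, -0.231]))]
rest [(0.78, [397.0, 95.0, 64.0, 58.0], array([ 0.617, -0.134])), (0.52, [315.0, 241.0, 109.0, 37.0], array([ 0.52 , -0.318]))]
tweezers [(0.91, [311.0, 240.0, 116.0, 28.0], array([ 0.514, -0.331])), (0.49, [323.0, 173.0, 42.0, 68.0], array([ 0.531, -0.231]))]
cradle [(0.63, [318.0, 235.0, 109.0, 53.0], array([ 0.523, -0.326]))]
nut [(0.52, [324.0, 24.0, 12.0, 19.0], array([ 0.532, -0.046]))]
battery [(0.82, [431.0, 180.0, 22.0, 40.0], array([ 0.683, -0.245])), (0.21, [396.0, 96.0, 64.0, 60.0], array([ 0.625, -0.133]))]
```

View pics/w1.png

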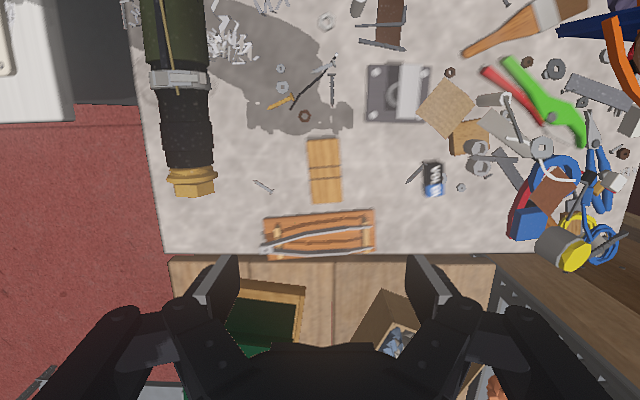

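The wrist view shows the offcut at (324,171), the rest foot at (397,95) with its bar at (408,92), the tweezers at (311,240), the pipe end at (191,182) and the battery at (431,180). I'll measure in an enlargement.

```bash
python3 - <<'E'
from h import *
np.set_printoptions(precision=4,suppress=True)
im=cv2.imread("pics/w1.png")
g=cv2.resize(im[50:270,250:450],None,fx=2.7,fy=2.7,interpolation=cv2.INTER_CUBIC)
for x in range(250,450,20): cv2.putText(g,str(x),(int((x-250)*2.7),8),0,.3,(0,0,255)); cv2.line(g,(int((x-250)*2.7),0),(int((x-250)*2.7),4),(0,0,255))
for y in range(60,270,20): cv2.putText(g,str(y),(0,int((y-50)*2.7)),0,.3,(0,0,255))
cv2.imwrite("pics/c2.png",g)
c=cam("wrist")
hsv=cv2.cvtColor(im,cv2.COLOR_BGR2HSV)
print(hsv[171,324],hsv[150,324],hsv[218,350],hsv[92,410],hsv[110,400],hsv[130,340])
m=((hsv[...,1]>90)&(hsv[...,2]>90)).astype(np.uint8); m[:134]=0;m[206:]=0;m[:,:300]=0;m[:,350:]=0
m=cv2.morphologyEx(m,cv2.MORPH_CLOSE,np.ones((5,5)))
ct=max(cv2.findContours(m,0,1)[0],key=cv2.contourArea)
P=np.array([px2w(c,u+.0,v,.022)[:2] for u,v in ct[:,0]],np.float32)
print("offcut",cv2.minAreaRect(P*1000))
E
```

```text
[ 16 122 192] [ 17 118 198] [ 11 123 137] [  0   5 198] [  0   5 199] [ 13  21 167]
offcut ((528.2098999023438, -234.83615112304688), (41.77326202392578, 89.04669952392578), 4.181286811828613)
```

View pics/c2.png

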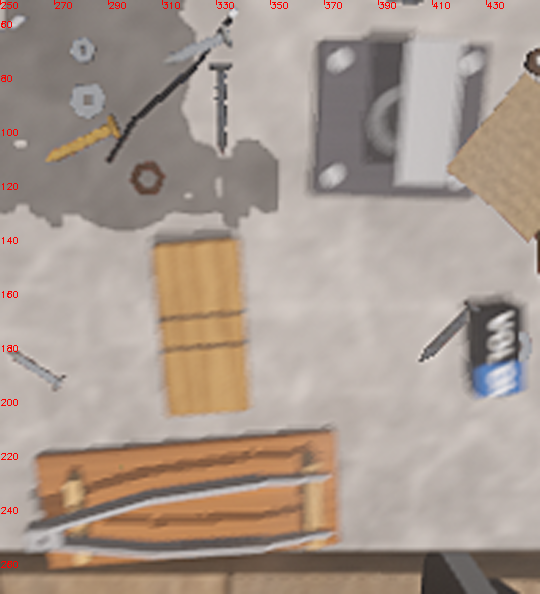

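```bash
python3 - <<'E'
from h import *
np.set_printoptions(precision=4,suppress=True)
c=cam("wrist")
def q(L,z):
    P=np.array([px2w(c,250+x/2.7,50+y/2.7,z)[:2] for x,y in L])
    print(P.tolist() and P, P.mean(0)); return P
P=q([(404,37),(466,39),(446,187),(394,185)],.06)
for i in range(4): print(np.linalg.norm(P[i]-P[i-1]), np.degrees(np.arctan2(*(P[i]-P[i-1])[::-1])))
P=q([(318,40),(489,43),(480,196),(312,193)],.008)
for i in range(4): print(np.linalg.norm(P[i]-P[i-1]), np.degrees(np.arctan2(*(P[i]-P[i-1])[::-1])))
print("tips",q([(330,476),(329,535)],.035)); print("back",q([(45,538)],.04))
f=[px2w(c,191-22,165,z) for z in(.05,.1)]; print("pipe",f,[px2w(c,215,175,z) for z in(.05,.1)])
E
```

```text
[[ 0.6143 -0.104 ]
 [ 0.6406 -0.1046]
 [ 0.6367 -0.1651]
 [ 0.6136 -0.1642]] [ 0.6263 -0.1345]
0.060229396518305126 89.31919376822572
0.026342370215340503 -1.4054560638687499
0.060577482191766625 -93.70915685074911
0.023147640731337717 177.84219020893
[[ 0.5859 -0.0973]
 [ 0.669  -0.0984]
 [ 0.6709 -0.1704]
 [ 0.5852 -0.1688]] [ 0.6278 -0.1337]
0.07150928485976259 89.44529344245653
0.08312378022483359 -0.7461182435587576
0.07209220683678558 -88.4845824287063
0.08573133624088711 178.90156294524584
[[ 0.5957 -0.3115]
 [ 0.5967 -0.3457]] [ 0.5962 -0.3286]
tips [[ 0.5957 -0.3115]
 [ 0.5967 -0.3457]]
[[ 0.4447 -0.3436]] [ 0.4447 -0.3436]
back [[ 0.4447 -0.3436]]
pipe [array([ 0.328 , -0.2184,  0.05  ]), array([ 0.3553, -0.2102,  0.1   ])] [array([ 0.3868, -0.2324,  0.05  ]), array([ 0.4059, -0.2222,  0.1   ])]
```

send_rows(motion="-1 -0.3 0.1 5 -0.073; -1 -0.3 0.1 10 -0.073; -1 -0.3 0.1 15 -0.073; -1 -0.3 0.1 19 -0.073; -1 -0.3 0.1 19 -0.073")

```text
clock: 2.65
eef_pos: [0.5201, -0.2365, 0.0756]
tool_rot: [0.684, 0.73, -0.002, -0.006]
ft_force: [-0.5, 0.3, -0.6]
grip_width: 0.0855
grasp_force: 0.0
```

```bash
python3 - <<'E'
from h import *
np.set_printoptions(precision=4,suppress=True)
c,im=snap("wrist","w2.png"); o=bot.get_obs(); print(o["eef_pos"],o["tool_rot"])
print(boxes_of("wrist","offcut")[:1])
hsv=cv2.cvtColor(im,cv2.COLOR_RGB2HSV)
m=((hsv[...,1]>90)&(hsv[...,2]>90)).astype(np.uint8)
w=[w2px(c,[x,y,.022]) for x,y in((.5,-.285),(.556,-.285),(.556,-.185),(.5,-.185))]
k=np.zeros_like(m); cv2.fillPoly(k,[np.int32(w)],1); m*=k
m=cv2.morphologyEx(m,cv2.MORPH_CLOSE,np.ones((5,5)))
ct=max(cv2.findContours(m,0,1)[0],key=cv2.contourArea)
P=np.array([px2w(c,u,v,.022)[:2] for u,v in ct[:,0]],np.float32)
print("offcut",cv2.minAreaRect(P*1000))
E
```

```text
[ 0.5228 -0.2375  0.0793] [ 0.6838  0.7297 -0.0011 -0.0032]
[{'rect': [337.1, 216.4, 67.5, 120.9], 'conf': 0.82}]
offcut ((530.322265625, -232.69956970214844), (43.61692428588867, 88.61701965332031), 4.640742778778076)
```

View pics/w2.png

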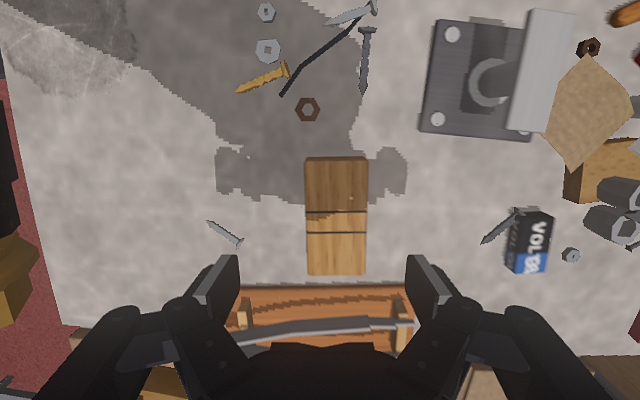

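The offcut is now framed, spanning columns 305–367 and rows 157–275, with its lines at rows 213 and 232. It is between the open fingers. Descending.

send_rows(motion="-1 0.15 0 3 0; -1 0.15 0 5.5 0; -1 0.15 0 7.2 0; -1 0.15 0 7.6 0; -1 0.15 0 7.6 0")

```text
clock: 3.25
eef_pos: [0.5275, -0.2371, 0.0076]
tool_rot: [0.683, 0.73, 0.001, 0.002]
ft_force: [0.5, -0.3, 0.2]
grip_width: 0.0856
grasp_force: 0.0
```

```bash
python3 - <<'E'
from h import *
o=bot.get_obs(); print(o["eef_pos"],o["tool_rot"],o["ft_force"])
E
```

```text
[ 0.52747104 -0.23711489  0.00757154] [6.83209603e-01 7.30220081e-01 5.69951627e-04 1.71677344e-03] [ 0.45239867 -0.26509547  0.21017477]
```

send_rows(motion="-0.4 0.2 0.05 0 0; -0.3 0.2 0.05 0.2 0; -0.3 0.2 0.05 0.4 0; -0.3 0.2 0.05 0.4 0; -0.3 0.2 0.05 0.4 0")

```text
clock: 3.75
eef_pos: [0.5263, -0.234, 0.0014]
tool_rot: [0.683, 0.73, 0.0, -0.0]
ft_force: [-0.6, 0.3, -0.4]
grip_width: 0.0556
grasp_force: 0.0
```

send_rows(motion="1 0 0.1 -0.1 0; 1 0 0.1 -0.1 0; 1 0 0.1 -0.1 0; 1 0 0.1 -0.1 0; 1 0 0.1 -0.1 0")

```text
clock: 4.25
eef_pos: [0.5275, -0.2341, 0.0025]
tool_rot: [0.683, 0.73, 0.0, 0.0]
ft_force: [0.5, 0.8, 2.0]
grip_width: 0.0433
grasp_force: 64.0
```

send_rows(motion="1 0 0 -3 0; 1 0 0 -7 0.03; 1 0 0 -10 0.066; 1 0 0 -10 0.066; 1 0 0 -10 0.066")

```text
clock: 4.75
eef_pos: [0.5273, -0.234, 0.1024]
tool_rot: [0.707, 0.708, 0.0, 0.0]
ft_force: [0.3, 0.1, -1.4]
grip_width: 0.0435
grasp_force: 63.7
```

```bash
python3 - <<'E'
from h import *
o=bot.get_obs(); print(o["eef_pos"],o["tool_rot"],o["ft_force"],o["grip_width"],o["grasp_force"])
T=R.from_quat(o["tool_rot"]).as_matrix(); print((T.T@(np.array([.627,-.134,.1])-o["eef_pos"])*100).round(2))
E
```

```text
[ 0.52726727 -0.23400598  0.10240177] [7.06646609e-01 7.07566591e-01 9.18423894e-05 2.83312871e-04] [ 0.33585098  0.09990797 -1.4310042 ] 0.04354415741608866 63.72231602668762
[9.99 9.99 0.24]
```

send_rows(motion="1 3 3 0 0; 1 6 6 0 0; 1 9 9 0 0; 1 10 10 0 0; 1 10 10 0 0")

```text
clock: 5.25
eef_pos: [0.627, -0.1316, 0.0994]
tool_rot: [0.705, 0.709, -0.001, -0.002]
ft_force: [-0.5, -0.5, -1.6]
grip_width: 0.0436
grasp_force: 63.6
```

```bash
python3 - <<'E'
from h import *
c,im=snap("wrist"); 
g=im[:,:,::-1].copy()
cv2.imwrite("pics/w3.png",g)
o=bot.get_obs(); print(o["eef_pos"],o["tool_rot"])
for y in (-.104,-.164):
  for x in (.615,.639): print(w2px(c,[x,y,.06]).round(0), end=' ')
print([w2px(c,[x,y,.008]).round() for x in(.585,.669) for y in (-.097,-.171)])
E
```

```text
[ 0.62593904 -0.13294538  0.09971721] [ 0.70607556  0.70813264 -0.0015172  -0.00178085]
[302. 193.] [339. 193.] [304. 274.] [337. 274.] [array([270., 168.]), array([274., 250.]), array([373., 168.]), array([368., 250.])]
```

View pics/w3.png

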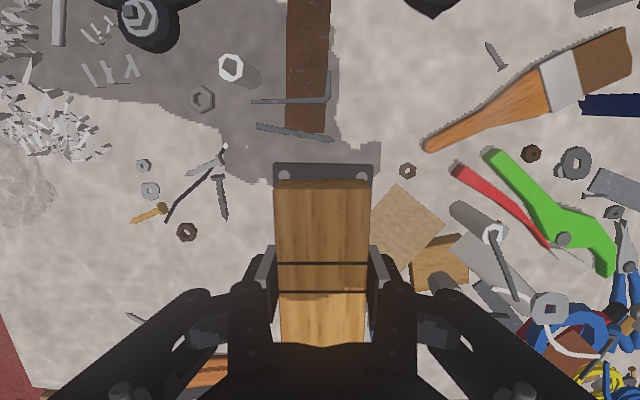

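Here the foot's far edge runs columns 273–373 at row 163, and the offcut's lines are at rows 263.5 and 292. I'll compare the two within this one picture.

```bash
python3 - <<'E'
from h import *
c=cam("wrist")
for u,v,z in((322,263.5,.119),(322,292,.119),(323,180,.119),(273,163,.008),(373,163,.008),(273,180,.119),(369,180,.119)): print(u,v,px2w(c,u,v,z).round(4))
E
```

```text
322 263.5 [ 0.627  -0.1244  0.119 ]
322 292 [ 0.627  -0.1403  0.119 ]
323 180 [ 0.6274 -0.0837  0.119 ]
273 163 [ 0.5865 -0.0946  0.008 ]
373 163 [ 0.6682 -0.0944  0.008 ]
273 180 [ 0.6056 -0.0838  0.119 ]
369 180 [ 0.6473 -0.0837  0.119 ]
```

Marks are at (0.627, −0.132) and the rest centre at (0.627, −0.1315), so they are aligned. Lowering.

send_rows(motion="1 0 0 1.5 0; 1 0 0 3 0; 1 0 0 3.5 0; 1 0 0 3.7 0; 1 0 0 3.8 0")

```text
clock: 5.8
eef_pos: [0.6266, -0.1347, 0.0643]
tool_rot: [0.707, 0.707, -0.0, -0.0]
ft_force: [0.8, -0.8, -2.1]
grip_width: 0.0437
grasp_force: 63.6
```

```bash
python3 - <<'E'
from h import *
o=bot.get_obs(); print(o["eef_pos"],o["tool_rot"],o["ft_force"],o["ft_torque"])
E
```

```text
[ 0.62664876 -0.13469034  0.06430052] [ 7.07166830e-01  7.07046687e-01 -1.94714681e-04 -1.38024470e-04] [ 0.80167431 -0.80451046 -2.08714339] [ 0.02100196 -0.01643162  0.08040874]
```

No contact yet; go down 1 mm at a time.

send_rows(motion="1 0 0 0.1 0; 1 0 0 0.2 0; 1 0 0 0.2 0")

```text
clock: 6.1
eef_pos: [0.6274, -0.1339, 0.0627]
tool_rot: [0.707, 0.707, 0.0, 0.0]
ft_force: [-0.1, 0.8, -1.9]
grip_width: 0.0435
grasp_force: 63.6
```

send_rows(motion="1 0 0 0.1 0; 1 0 0 0.2 0; 1 0 0 0.2 0")

```text
clock: 6.4
eef_pos: [0.6275, -0.1339, 0.0624]
tool_rot: [0.707, 0.708, 0.0, 0.001]
ft_force: [-4.5, 0.1, 7.1]
grip_width: 0.0438
grasp_force: 64.7
```

send_rows(motion="0 0 0 0 0; -0.3 0 0 0 0; -0.4 0 0 0 0; -0.4 0 0 0 0; -0.4 0 0 0 0")

```text
clock: 6.9
eef_pos: [0.6271, -0.1338, 0.06]
tool_rot: [0.707, 0.707, -0.0, -0.0]
ft_force: [-0.8, -0.0, 0.4]
grip_width: 0.0595
grasp_force: 0.0
```

send_rows(motion="-0.6 0 0 0 0; -0.6 0 0 -2 0; -0.6 0 0 -6 0; -0.6 0 0 -11 0; -0.6 0 0 -16 0")

```text
clock: 7.4
eef_pos: [0.6266, -0.1338, 0.2213]
tool_rot: [0.707, 0.707, -0.0, -0.001]
ft_force: [0.7, 0.3, -0.0]
grip_width: 0.0684
grasp_force: 0.0
```

```bash
python3 - <<'E'
from h import *
o=bot.get_obs(); print(o["eef_pos"],o["tool_rot"],o["ft_force"],o["joint_pos"])
c,im=snap("wrist","w4.png"); print(boxes_of("wrist","offcut")[:1])
hsv=cv2.cvtColor(im,cv2.COLOR_RGB2HSV)
m=((hsv[...,1]>90)&(hsv[...,2]>80)).astype(np.uint8)
w=[w2px(c,[x,y,.082]) for x,y in((.598,-.19),(.656,-.19),(.656,-.08),(.598,-.08))]
k=np.zeros_like(m); cv2.fillPoly(k,[np.int32(w)],1); m*=k
m=cv2.morphologyEx(m,cv2.MORPH_CLOSE,np.ones((5,5)))
ct=max(cv2.findContours(m,0,1)[0],key=cv2.contourArea)
P=np.array([px2w(c,u,v,.082)[:2] for u,v in ct[:,0]],np.float32)
print("offcut",cv2.minAreaRect(P*1000))
E
```

```text
[ 0.62656077 -0.13377039  0.22128229] [ 7.06756300e-01  7.07456592e-01 -4.56859319e-04 -7.02318414e-04] [ 0.67604624  0.33851195 -0.04841282] [-2.10339758e-01  5.35690474e-01  4.16198370e-01  1.45297989e+00
 -3.62716476e-06  1.35946621e+00]
[{'rect': [324.6, 190.3, 45.4, 86.4], 'conf': 0.74}]
offcut ((630.7938842773438, -133.0236053466797), (89.00525665283203, 49.55802536010742), 89.99739074707031)
```

View pics/w4.png

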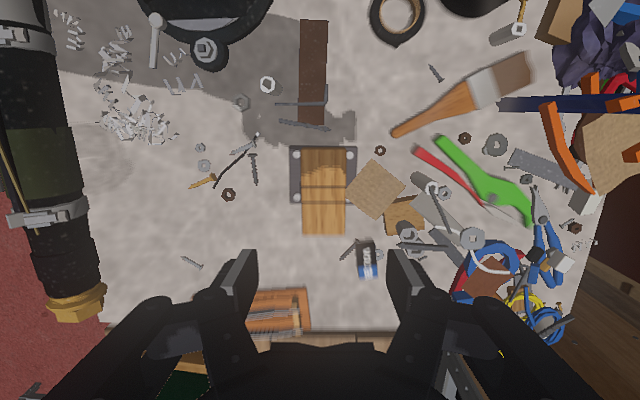

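The offcut sits level on the rest at columns 302–346 and rows 150–234, lines up. The hand is clear of it. Next, turn and go over the tweezers.

send_rows(motion="-0.6 -20.1 -9 4 0.74; -0.6 -20.1 -9 4 0.74; -0.6 -20.1 -9 4 0.74; -0.6 -20.1 -9 4 0.74; -0.6 -20.1 -9 4 0.74")

```text
clock: 8.0
eef_pos: [0.5348, -0.3384, 0.179]
tool_rot: [0.917, 0.399, -0.001, -0.0]
ft_force: [-0.2, -0.4, 0.0]
grip_width: 0.0685
grasp_force: 0.0
```

send_rows(motion="-0.6 0 0 0 0.73; -0.6 0 0 0 0.73; -0.6 0 0 0 0.73; -0.6 0 0 0 0.73; -0.6 0 0 0 0.73")

```text
clock: 8.5
eef_pos: [0.5373, -0.3351, 0.1799]
tool_rot: [0.999, 0.048, -0.0, -0.0]
ft_force: [-0.4, -0.5, 0.1]
grip_width: 0.0685
grasp_force: 0.0
```

```bash
python3 - <<'E'
from h import *
o=bot.get_obs(); print(o["eef_pos"],o["tool_rot"],o["joint_pos"])
c,im=snap("wrist","w5.png"); print(boxes_of("wrist","tweezers")[:1])
E
```

```text
[ 0.53726037 -0.33506454  0.1798948 ] [ 9.98851363e-01  4.79159280e-02 -1.03370802e-04 -9.09343554e-05] [-5.57646034e-01  5.32117264e-01  3.03271640e-01  1.34222421e+00
  3.18418978e-05  2.48807805e+00]
[{'rect': [319.4, 204.8, 43.2, 152.3], 'conf': 0.64}]
```

View pics/w5.png

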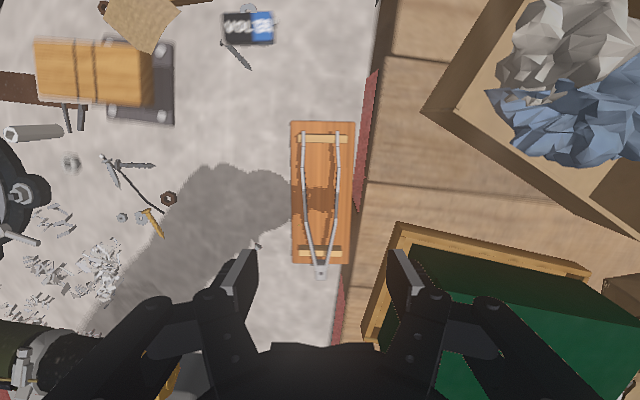

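The tweezers are squarely ahead, tips at (303,133) and (337,133), back end at (320,277). The green crate stands close on the right, with a corner near (400,225). I'll measure both.

```bash
python3 - <<'E'
from h import *
c=cam("wrist"); t=cam("top")
a=px2w(c,303.5,132,.035);b=px2w(c,336.5,132,.035);k=px2w(c,320.5,279,.038)
m=(a+b)/2; print(a,b,m,k,"gap",np.linalg.norm(a-b),"len",np.linalg.norm((m-k)[:2]),"yaw",np.degrees(np.arctan2(*(m-k)[:2][::-1])))
d=(m-k)[:2]/np.linalg.norm((m-k)[:2]); print("grip",m[:2]-.06*d)
for z in(-.1,-.05,0,.05,.1): print(z,px2w(c,400,223,z)[:2].round(3),px2w(t,504,227,z)[:2].round(3))
E
```

```text
[ 0.59599451 -0.31078976  0.035     ] [ 0.59921405 -0.34270294  0.035     ] [ 0.59760428 -0.32674635  0.035     ] [ 0.43728438 -0.34322009  0.038     ] gap 0.03207516893071284 len 0.16116406298377403 yaw 5.86686345521918
grip [ 0.53791856 -0.33287938]
-0.1 [ 0.464 -0.466] [ 0.515 -0.497]
-0.05 [ 0.482 -0.45 ] [ 0.51  -0.477]
0 [ 0.5   -0.433] [ 0.504 -0.457]
0.05 [ 0.517 -0.416] [ 0.499 -0.437]
0.1 [ 0.535 -0.4  ] [ 0.494 -0.417]
```

send_rows(motion="-0.6 0.05 -0.25 5 0; -0.6 0.05 -0.25 10 0; -0.6 0.05 -0.25 13.5 0; -0.5 0.05 -0.25 14.5 0; -0.4 0.05 -0.25 14.5 0")

```text
clock: 9.1
eef_pos: [0.5365, -0.3317, 0.0336]
tool_rot: [0.999, 0.052, -0.002, -0.001]
ft_force: [-0.5, -0.1, -0.1]
grip_width: 0.0601
grasp_force: 0.0
```

```bash
python3 - <<'E'
from h import *
c,im=snap("wrist","w6.png"); o=bot.get_obs(); print(o["eef_pos"],o["tool_rot"],o["ft_force"])
E
```

```text
[ 0.53804322 -0.33266409  0.03584151] [9.98673747e-01 5.14850523e-02 1.63981372e-04 9.84244987e-05] [ 0.40981416 -0.44048329  0.07312937]
```

View pics/w6.png

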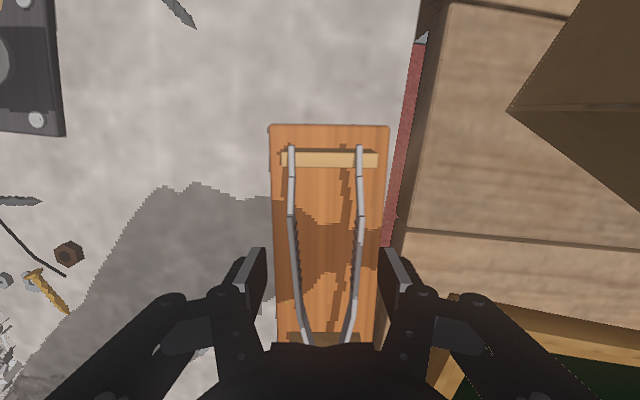

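The fingers straddle the legs (legs at columns 290 and 360, fingers at 266 and 381), and it is well centred. That was the last picture I may view; from here I use numbers only.

send_rows(motion="-0.3 0 0 1 0; -0.2 0 0 2 0; -0.1 0 0 2.3 0; 0 0 0 2.3 0; 0 0 0 2.3 0")

```text
clock: 9.65
eef_pos: [0.5377, -0.3325, 0.0126]
tool_rot: [0.999, 0.051, 0.0, 0.0]
ft_force: [0.1, 0.0, 0.0]
grip_width: 0.0428
grasp_force: 0.0
```

send_rows(motion="0.1 0 0 0 0; 0.2 0 0 0 0; 0.25 0 0 0 0; 0.3 0 0 0 0; 0.3 0 0 0 0")

```text
clock: 10.15
eef_pos: [0.5385, -0.3332, 0.0136]
tool_rot: [0.999, 0.051, 0.001, 0.001]
ft_force: [-0.3, 0.1, 6.0]
grip_width: 0.0307
grasp_force: 11.5
```

send_rows(motion="0.3 0 0 -0.5 0; 0.3 0 0 -2 0; 0.3 0 0 -5 0; 0.3 0 0 -9 0; 0.3 0 0 -12 0")

```text
clock: 10.65
eef_pos: [0.5376, -0.3323, 0.134]
tool_rot: [0.999, 0.051, 0.0, -0.0]
ft_force: [0.8, -0.5, -0.8]
grip_width: 0.0301
grasp_force: 9.8
```

```bash
python3 - <<'E'
from h import *
o=bot.get_obs(); print(o["eef_pos"],o["tool_rot"],o["ft_force"],o["grip_width"],o["grasp_force"])
c,im=snap("wrist","w7.png"); print(boxes_of("wrist","tweezers")[:1])
W=R.from_quat(o["tool_rot"]).as_matrix()
tip=o["eef_pos"]+W@np.array([.06,0,-.019]); print(tip,"tip pred px",w2px(c,tip))
for s in(-1,1): print(w2px(c,o["eef_pos"]+W@np.array([.06,s*.0095,-.022])))
# profile of bright metal on rows near tips
g=cv2.cvtColor(im,cv2.COLOR_RGB2GRAY)
hsv=cv2.cvtColor(im,cv2.COLOR_RGB2HSV)
for r in range(120,260,8): print(r,''.join('#' if hsv[r,x,1]<35 and hsv[r,x,2]>110 else '.' for x in range(270,380)))
E
```

```text
[ 0.53759949 -0.33230533  0.13402258] [ 9.98701469e-01  5.09447234e-02  1.00338952e-04 -3.45607566e-05] [ 0.83869143 -0.45030713 -0.82327801] 0.03005819251987405 9.787525534629822
[{'rect': [321.8, 246.2, 71.0, 190.8], 'conf': 0.63}]
[ 0.5972843  -0.32620141  0.15303481] tip pred px [322.91987815 156.31312354]
[300.03180194 157.36536767]
[345.87419247 157.30138598]
120 ####################################################################################################..........
128 ################..............................................................................#####...........
136 #################.............................................................................####............
144 #################............................................................................####.............
152 #################............................................................................###..............
160 #################......######...........................................#######..............##...............
168 #################.....#######.........
[... 637 characters left out ...]
..........
216 ##################.#######...................................................######...........................
224 ##########################....................................................######..........................
232 ########################.......................................................######.........................
240 ########################.......................................................#######........................
248 ##########........######.......................................................#######.....#.#................
256 ...................#####.......................................................#######........................
```

The tweezers are held, tip gap about 18 mm. Now carry them over the offcut.

send_rows(motion="0.31 1 -4 0 0.02; 0.32 2 -8 0 0.04; 0.325 3 -12 0 0.06; 0.325 4 -16 0 0.08; 0.325 4.96 -19.5 0 0.102")

```text
clock: 11.25
eef_pos: [0.5661, -0.1312, 0.1309]
tool_rot: [1.0, -0.0, -0.001, -0.001]
ft_force: [0.3, -0.2, -1.3]
grip_width: 0.0289
grasp_force: 10.5
```

```bash
cat > m.py <<'E'
from h import *
np.set_printoptions(precision=4,suppress=True)
o=bot.get_obs(); print(o["eef_pos"],o["tool_rot"],o["ft_force"],o["grip_width"],o["grasp_force"],o["joint_pos"][5])
c,im=snap("wrist","m.png")
W=R.from_quat(o["tool_rot"]).as_matrix()
tip=o["eef_pos"]+W@np.array([.06,0,-.019]); print("tip pred",tip,w2px(c,tip))
for n,P in (("marks",[.627,-.133,.082]),("L+",[.627,-.125,.082]),("L-",[.627,-.141,.082]),("far",[.6495,-.133,.082])): print(n,w2px(c,P))
hsv=cv2.cvtColor(im,cv2.COLOR_RGB2HSV)
for r in range(90,250,6): print(r,''.join('#' if hsv[r,x,1]<40 and hsv[r,x,2]>100 else 'o' if hsv[r,x,2]<110 else '.' for x in range(260,390)))
E
python3 m.py
```

```text
[ 0.5661 -0.1312  0.1309] [ 1.     -0.0003 -0.0014 -0.0005] [ 0.3315 -0.2125 -1.2799] 0.028937884241410104 10.467085987329483 2.914304057102762
tip pred [ 0.6261 -0.1312  0.1498] [323.1746 156.2111]
marks [325.4153 140.1262]
L+ [313.1074 140.1522]
L- [337.7213 140.1115]
far [325.4689 103.8222]
90 ######################################################################.............................###############################
96 #############################################################################.................####################################
102 ..................................................................................................................................
108 ..................................................................................................................................
114 ..................................................................................................................................
120 ................................................................................................................................
[... 2137 characters left out ...]
#########################
222 #####################################oo###o###############oo######oooooo##########################################################
228 #####################################o################################################o###########################################
234 ##############################ooooooooooo#############################################ooooooo#####################################
240 ###################################oooo###oooo######################################oooo##########################################
246 ######################ooooooo######oooo#########ooo#################################oooo##############o###########################
```

```bash
cat > l.py <<'E'
from h import *
np.set_printoptions(precision=4,suppress=True)
o=bot.get_obs(); c,im=snap("wrist"); g=cv2.cvtColor(im,cv2.COLOR_RGB2GRAY).astype(float)
print(o["eef_pos"],o["grip_width"],o["grasp_force"],o["ft_force"])
import sys
r0,r1=map(int,sys.argv[1:3])
for a in (r0,(r0+r1)//2):
    p=g[a:a+(r1-r0)//2].mean(0); d=p-cv2.blur(p[None],(15,1))[0]
    i=[x for x in range(240,400) if d[x]<-8 and d[x]==d[x-3:x+4].min()]; v=a+(r1-r0)/4
    print(v,[(x,d[x].round(),px2w(c,x,v,.082)[1].round(4)) for x in i])
q=g[:,322]; e=np.diff(q); k=np.argsort(-abs(e[60:150]))[:4]+60; print("edge rows",[(int(x),px2w(c,322,x,.082)[0].round(4)) for x in k])
hsv=cv2.cvtColor(im,cv2.COLOR_RGB2HSV)
m=((hsv[...,1]<40)&(hsv[...,2]>100))
for r in range(150,172,2): print(r,[x for x in range(285,360) if m[r,x]!=m[r,x-1]])
E
python3 l.py 106 146
```

```text
[ 0.567  -0.1256  0.131 ] 0.028932064029800298 10.461288392543793 [ 0.5145  2.0395 -0.738 ]
116.0 [(267, np.float64(-32.0), np.float64(-0.0896)), (324, np.float64(-74.0), np.float64(-0.1259)), (349, np.float64(-73.0), np.float64(-0.1418))]
136.0 [(266, np.float64(-25.0), np.float64(-0.0883)), (324, np.float64(-78.0), np.float64(-0.126)), (349, np.float64(-69.0), np.float64(-0.1422))]
edge rows [(83, np.float64(0.6627)), (103, np.float64(0.6509)), (82, np.float64(0.6633)), (78, np.float64(0.6656))]
150 []
152 []
154 [341, 346]
156 [294, 301, 340, 347]
158 [294, 301, 340, 347]
160 [294, 301, 340, 347]
162 [294, 301, 340, 347]
164 [294, 301, 340, 348]
166 [294, 301, 340, 348]
168 [294, 301, 341, 348]
170 [294, 301, 341, 348]
```

send_rows(motion="0.325 0.1 0 1 0; 0.325 0.1 0 2 0; 0.325 0.1 0 3 0; 0.325 0.1 0 4 0; 0.325 0.1 0 4 0")

```text
clock: 11.85
eef_pos: [0.5663, -0.1339, 0.0897]
tool_rot: [1.0, -0.001, -0.002, -0.001]
ft_force: [-0.3, -0.7, -0.7]
grip_width: 0.0291
grasp_force: 10.5
```

send_rows(motion="0.325 0 0 0 0; 0.325 0 0 0 0; 0.325 0 0 0 0; 0.325 0 0 0 0; 0.325 0 0 0 0")

```text
clock: 12.35
eef_pos: [0.5684, -0.1334, 0.0927]
tool_rot: [1.0, -0.0, 0.0, 0.0]
ft_force: [-0.4, 1.3, -0.7]
grip_width: 0.029
grasp_force: 10.5
```

```bash
python3 l.py 70 125; python3 -c "
from h import *
o=bot.get_obs();c=cam('wrist');print(o['eef_pos'],o['tool_rot'],w2px(c,[.6284,-.134,.082]),w2px(c,o['eef_pos']+R.from_quat(o['tool_rot']).as_matrix()@[.06,0,-.019]))"
```

```text
[ 0.5684 -0.1334  0.0927] 0.02898193726554611 10.47514334321022 [-0.442   1.3192 -0.7341]
83.75 [(271, np.float64(-34.0), np.float64(-0.1077)), (290, np.float64(-12.0), np.float64(-0.1172)), (368, np.float64(-33.0), np.float64(-0.1557))]
110.75 [(271, np.float64(-16.0), np.float64(-0.1071)), (308, np.float64(-52.0), np.float64(-0.1259)), (339, np.float64(-47.0), np.float64(-0.1416)), (367, np.float64(-12.0), np.float64(-0.1558))]
edge rows [(85, np.float64(0.6595)), (104, np.float64(0.6505)), (84, np.float64(0.66)), (103, np.float64(0.651))]
150 []
152 []
154 [341, 346]
156 [294, 301, 340, 346]
158 [294, 301, 340, 347]
160 [294, 301, 340, 347]
162 [294, 301, 340, 347]
164 [294, 301, 340, 347]
166 [294, 301, 340, 347]
168 [294, 301, 340, 347]
170 [294, 301, 341, 347]
[ 0.56834278 -0.1333573   0.09264492] [ 9.99999953e-01 -3.89666021e-05  2.96419431e-04  6.42235296e-05] [324.06286738 148.25470823] [323.17652266 156.19958305]
```

send_rows(motion="0.325 0 0.1 0.4 0; 0.325 0 0.1 0.8 0; 0.325 0 0.1 1.2 0; 0.325 0 0.1 1.6 0; 0.325 0 0.1 1.75 0")

```text
clock: 12.9
eef_pos: [0.5677, -0.1343, 0.0739]
tool_rot: [1.0, -0.0, -0.001, -0.0]
ft_force: [-0.3, -0.7, -1.1]
grip_width: 0.0284
grasp_force: 10.5
```

send_rows(motion="0.325 0 0 0 0; 0.325 0 0 0 0; 0.325 0 0 0 0; 0.325 0 0 0 0; 0.325 0 0 0 0")

```text
clock: 13.4
eef_pos: [0.5683, -0.1344, 0.075]
tool_rot: [1.0, -0.0, 0.0, 0.0]
ft_force: [0.0, -0.6, -1.1]
grip_width: 0.0294
grasp_force: 10.5
```

```bash
python3 l.py 100 146; python3 -c "
from h import *
o=bot.get_obs();c=cam('wrist');print(o['eef_pos'],o['tool_rot'],w2px(c,[.6284,-.1338,.082]),w2px(c,o['eef_pos']+R.from_quat(o['tool_rot']).as_matrix()@[.06,0,-.019]));print(o['joint_vel'],o['ft_force'],o['ft_torque'])"
```

```text
[ 0.5683 -0.1344  0.075 ] 0.02944886176821104 10.469141900539398 [ 0.0304 -0.5854 -1.1482]
111.5 [(304, np.float64(-60.0), np.float64(-0.1259)), (340, np.float64(-55.0), np.float64(-0.142))]
134.5 [(304, np.float64(-65.0), np.float64(-0.1258)), (338, np.float64(-70.0), np.float64(-0.1413))]
edge rows [(83, np.float64(0.6586)), (102, np.float64(0.6507)), (82, np.float64(0.659)), (105, np.float64(0.6494))]
150 []
152 []
154 [341, 346]
156 [294, 301, 340, 346]
158 [294, 301, 340, 347]
160 [294, 301, 340, 347]
162 [294, 301, 340, 347]
164 [294, 301, 340, 347]
166 [294, 301, 340, 347]
168 [294, 301, 341, 347]
170 [294, 301, 341, 347]
[ 0.56826406 -0.13439717  0.0749771 ] [ 9.99999983e-01 -9.04502163e-05  1.58308916e-04  3.30618344e-05] [321.71774569 152.32852978] [323.17667532 156.20047759]
[-2.18482929e-03  2.10182161e-04  1.04099873e-07  2.71377429e-04
  1.14717005e-03 -2.04424582e-04] [ 0.04335773  0.17120944 -0.35113465] [ 0.0124815  -0.03745245 -0.02257265]
```

Tips' middle (column 320.5) lies over the lines' middle (321.5). The gap is about 16 mm, the tips are about 12 mm above the marks, and the arm is steady. Handing in.

```bash
python3 -c "
from workcell import workorder
print(workorder.job_done())"
```

```text
the job is handed in; nothing more can be done
None
```

I handed the job in; no verdict came back. By my last measurements the offcut rests on the steel rest, and the tweezers are held steady about 12 mm above its lines with a tip gap of about 16 mm.

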